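# Unbolt the sample chest against its spring catch

### The job

Unlock the lid of the grey sample chest with the fingertips only: press the long spring catch bar down with one fingertip and, while keeping it down, push the bolt's upright lug with the other fingertip away from the lid, all the way back to its stop, so that the lid pops ajar. Then let go and come clear, so that the catch springs up again and keeps the bolt back. Do not pick up or shift the small things standing around.

Things in the scene. Friction and masses are not known exactly. Their poses are not given: they have to be found in the camera images.
- chest: Grey sample chest, 247 x 180 mm, fixed on the table. Origin: centre of its underside; x points from its front to the lid's hinge at the back, y to its left, z up. Its front 117 mm is a flat deck, 60 mm above the table, with bolt and catch; the lid covers the rest. At the start the catch bar's top centre is at (-59, -28, 90) mm, the centre of the lug's rear face at (-58, 28, 90) mm in this frame.
- catch_top (a point): Spring catch: plain aluminium bar, 88 mm long (chest x), 24 mm wide (y), in a black frame right of the bolt. Point: centre of its flat top, 30 mm above the deck when up, 22 mm (3 mm above the frame) when fully down; axes as the chest's. Moves straight down and springs back: 3 N to start, about 6.5 N fully down. Press anywhere on it; a finger can slide along it.
- lug_face (a point): Upright flat steel lug on the bolt, 10 mm thick (chest x), 24 mm wide (y), top 46 mm above the deck. Point: centre of its rear face (toward the lid, +x), 30 mm above the deck; axes as the chest's. Push that face toward chest -x: about 2 N friction. Mid line 56 mm from the catch bar's (32 mm free between). Behind it bar and guides reach 18 mm above the deck, lower than the pressed catch.
- catch (a joint): Catch bar: 0 = up (locking), 0.008 m = fully down. A nose on the bar stands between comb teeth on the bolt; pressed 6 mm or more, the bolt is free. If let up part way it engages the next tooth and stops the bolt.
- bolt (a joint): Bolt: 0 = forward over the lid's edge (locked, start), 0.030 m = back against its stop, away from the lid (toward chest -x). From about 0.027 m on, the released catch springs up behind the last tooth and keeps it there.
- lid (a joint): Lid, 130 mm deep, hinged at the chest's back: 0 = shut, 0.2 rad = ajar against its stop (front edge about 26 mm higher). A spring lifts it by itself as soon as the bolt has been drawn about 19 mm.
- beaker: Bystander: small plastic beaker, 60 mm high, standing loose to the left of the chest. Origin: centre of its underside.
- vial: Bystander: small vial with black cap, 22 mm across, 54 mm high, standing loose to the right of the chest. Origin: centre of its underside.
- kitchen_timer: Bystander: flat square timer, 62 x 62 x 20 mm, lying loose to the right of the chest. Origin: centre of its underside.
- stir_bar: Bystander: white stir bar, 8 x 40 x 8 mm, lying loose on the deck's right end. Origin: centre of its underside.

How it is judged:
By the outcome, as a careful person would: the job done as asked, in the order asked, and still so for the second after the job is handed in, with the robot touching nothing.
It also fails if it takes over 32 s, if anything falls off the work surface, if the arm or the gripper's body presses on something with over 40 N, if the wrist force passes 120 N, or if a joint passes its speed limit or range.

### The arm

A 7-joint arm with a two-finger parallel gripper is mounted at the origin on a cart in front of the work surface, level with it; the furniture and walls round the work are solid. World frame = base frame: x ahead of the robot, y to its left, z up, the work surface at z = 0. Lengths are in m, angles in rad, forces in N, time in s.
With the tool pointing down it reaches from about 0.4 to 0.875 m from the base axis. Payload 19.3 kg.
Tool frame: the origin (TCP) lies between the finger pads; the fingertips stand ahead of it and the grasp point (between the pads) lies 8 mm behind it (bot.tip_extent is the x of the fingertips in the tool frame, in m); x points along the fingers, y is the direction in which the jaws open and shut, and the axes are right-handed (so a half turn about x gives the same grasp; the last joint's range is limited). The gripper opens to 85 mm and grips with 20 to 120 N. Pads are 22 mm wide; open, the fingers measure 114 mm over their backs; the gripper's body (76 mm by 85 mm) begins 54 mm behind the grasp point. The pads swing forward as they close: fully open they stand 13 mm farther back than shut.
Start: joints at [-1.261, 0.521, -0.036, 1.599, 0.021, 1.021, -0.113], TCP at [0.232, 0.58, 0.242] pointing down, gripper open.
Joint ranges: [-2.91, 2.91], [-0.3, 2.13], [-1.5, 1.42], [0.17, 2.43], [-1.26, 4.41], [0.16, 1.93], [-2.52, 2.52]. Speed limits (rad/s): [1.89, 1.89, 2.39, 2.39, 3.01, 3.01, 3.01].

### API

Orientations are given as [roll, pitch, yaw] about the fixed x, y, z axes, in that order (R = Rz(yaw) Ry(pitch) Rx(roll)).
In Python, from workcell import observe, grab_frame, camera_info, bot, nets gives the robot as it stands.
- The arm moves only by the tool jog_arm, never from a script. Its argument "commands" is a list of rows, each a list of 6 numbers: the shift along the tool's x, y, z in mm, then the turn, a rotation vector about the tool's x, y, z in rad. A call has 1 to 20 rows; each row shifts and turns the pose as measured when the row begins, along the tool's axes as they then stand; what a row does not reach is not made up. A row lasts 1/10 s, in which the tool goes at most 50 mm and 8.59 degrees, less where a joint would pass 70% of its speed; a pose out of reach is approached as far as the arm can. A call is refused whole if a number of a shift passes 50 or a number of a turn 0.15, either way. A call with a gripper value outside its range is refused whole. "gripper" is the closure in counts, from 0 (fully open) to 255 (shut), set as the call begins (left out, the last holds). The fingers move at their own pace and stop on an object; "newtons" is the grip in N (left out, the last holds). Time passes only in rows, so rows that do not move let the fingers close. It gives the time, the measured TCP pose, the force and the opening at its end, in the units of the state.
- observe(): the state, without advancing time (a new reading comes with each control period).
- grab_frame(name): name is "side" or "top"; returns the picture (420x560x3 uint8, red, green, blue); there is no depth.
- camera_info(name): a dict with "fov_y" (degrees; the focal length in pixels is half the picture's height over the tangent of half this angle, whatever the lens; pixels are square), "cx", "cy" (the principal point, pixels), "R" (3x3) and "t" (3): a world point X has camera coordinates R X + t. Camera axes: x right, y down, z forward; pixel columns grow to the right and rows downward; lengths in m; the calibration is good to about 2 mm. A picture is of the moment at which its call begins. camera_info takes no time and is no camera call.
- bot.job_done(): hands the job in, once; it reports no verdict.
Trained networks look in the newest picture that a camera, given by its name, has taken for a name from the list of things; names that differ only in an ending like _2 or _b are one class to them, and where a whole thing is asked for, a point or a joint stands for the part that bears it (a point fixed in the world has none). Each returns a list of dicts, best first, with "p" (0 to 1); they miss things now and then, are a little off and sometimes report something else, mostly with a low value. They report only what shows in the picture. A call takes as long as a camera call.
- nets.find_in(camera, name): "rect" ([left, top, right, bottom] in pixels, round what is visible of it).
- nets.silhouettes(camera, name): "mask" (420x560 bool, what is visible of it) and "rect" ([left, top, right, bottom] in pixels, round what is visible of it).
- nets.pinpoint(camera, name): "location" ([column, row] in pixels: a listed point, or the origin of a listed thing).
The state is a dict: "clock": time; "qpos": joint angles; "qd": joint speeds; "joint_efforts": joint torques, N m; "position": TCP position; "tool_rot": TCP orientation; "force": force on the tool from outside, world axes, zero at the start; "moment": the same for the moment, N m; "grip_width": finger opening in m.
Only numpy, scipy, OpenCV 4.12 (cv2) and the standard library are available. Lean on these libraries where they do the work, as an engineer would, in place of code of your own. Each camera call takes 0.05 s, during which the arm holds its last target.

## Working session

There is one attempt and no reset: what is moved stays moved. The work goes in short steps, Python scripts to look and compute and a tool call to move; the robot and the scene stay as the last step left them, time stands still between calls to the robot, and variables do not carry over. Pictures are saved under pics/ and viewed, and the job is handed in when it is done.

Besides the shell and the picture viewer there is one more tool, called as a command line: name --pt "numbers of a row" for each row, then --argument value for the rest. jog_arm: Moves the arm, as the interface text tells. Its arguments: {"type":"object","properties":{"commands":{"type":"array","items":{"type":"array","items":{"type":"number"}}},"gripper":{"type":"number"},"newtons":{"type":"number"}},"required":["commands"]}

```bash
mkdir -p pics; ls; python3 - <<'E'
from workcell import observe, grab_frame, camera_info, bot, nets
import cv2, numpy as np
s=observe(); print(s); print(bot.tip_extent)
for c in ["side","top"]:
    im=grab_frame(c); cv2.imwrite(f"pics/{c}0.png",im[:,:,::-1]); print(c,camera_info(c))
    for n in ["catch_top","lug_face","chest"]:
        print(c,n,[(np.round(d['location'],1),round(d['p'],2)) for d in nets.pinpoint(c,n)][:3])
print(observe()['clock'])
E
```

```text
pics
{'clock': 0.0, 'qpos': array([-1.26123198,  0.52202338, -0.03635949,  1.59997959,  0.02118805,
        1.02107255, -0.11279611]), 'qd': array([ 0.00035112, -0.00108155, -0.00131321, -0.00047071,  0.00140186,
       -0.00313608,  0.00048138]), 'joint_efforts': array([ 1.42465691e-03, -9.27094245e+01,  1.98051922e+00, -3.69940317e+01,
        1.79453212e-02,  8.06627126e-03, -8.53729375e-06]), 'position': array([0.23158651, 0.58018108, 0.24172969]), 'tool_rot': array([-1.52471777,  1.56969767, -1.90446716]), 'force': array([ 0.51060628,  1.08588291, -0.45033955]), 'moment': array([-0.07520961, -0.00283657, -0.02466914]), 'grip_width': 0.08546505207775046}
0.011
side {'fov_y': 53.96196038406698, 'cx': 278.8928232683387, 'cy': 207.9843211057599, 'R': array([[ 0.87871205, -0.47666898,  0.02553052],
       [-0.21348904, -0.44026571, -0.87211727],
       [ 0.42695147,  0.76088947, -0.48863039]]), 't': array([-0.52722132,  0.21826485,  0.626808  ])}
side catch_top [(array([292.4, 247.3]), 0.66)]
side lug_face []
side chest [(array([311.3, 270.3]), 0.85)]
top {'fov_y': 43.58583927134174, 'cx': 270.8115333359644, 'cy': 213.8628527424282, 'R': array([[-0.00420161, -0.99935416, -0.03568776],
       [-0.9976567 ,  0.00662627, -0.06809693],
       [ 0.06828943,  0.03531801, -0.99704022]]), 't': array([0.02205278, 0.62344343, 1.05127273])}
top catch_top [(array([344.6, 241.3]), 0.68)]
top lug_face [(array([314.5, 241.8]), 0.65)]
top chest [(array([328.7, 213.5]), 0.98)]
0.4
```

View pics/side0.png

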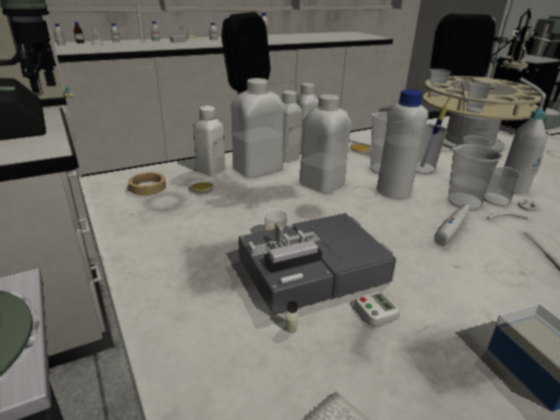

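View pics/top0.png

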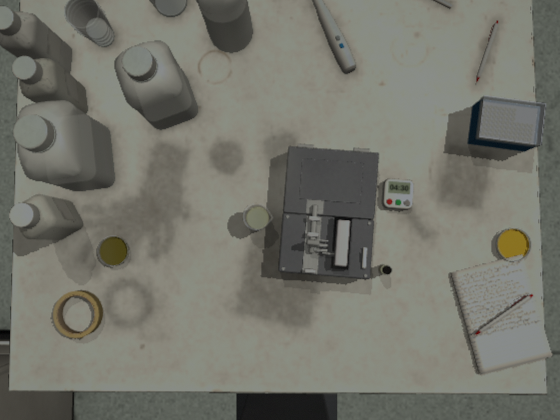

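```bash
python3 - <<'E'
import cv2
a=cv2.imread("pics/top0.png")[135:295,230:430]; cv2.imwrite("pics/topc.png",cv2.resize(a,None,fx=3.75,fy=3.75,interpolation=cv2.INTER_CUBIC))
a=cv2.imread("pics/side0.png")[195:345,220:420]; cv2.imwrite("pics/sidec.png",cv2.resize(a,None,fx=4,fy=4,interpolation=cv2.INTER_CUBIC))
E
```

```text
(no output)
```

View pics/topc.png

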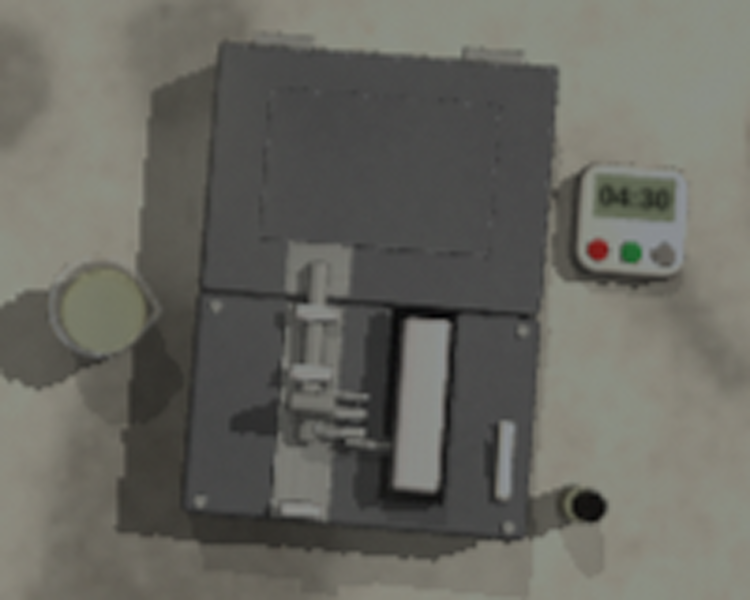

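View pics/sidec.png

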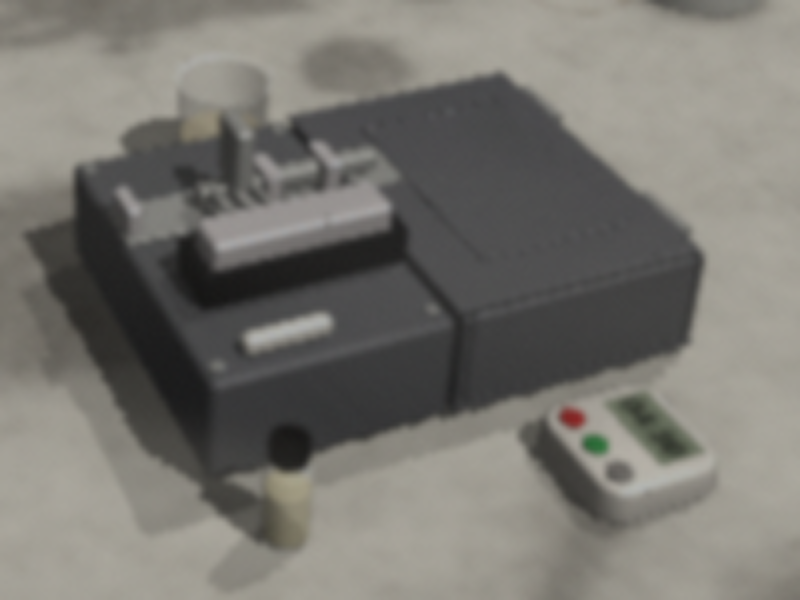

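```bash
cat > h.py <<'E'
import numpy as np
from workcell import camera_info
from scipy.optimize import least_squares
from scipy.spatial.transform import Rotation as Ro
def proj(c,X):
    i=camera_info(c); f=210/np.tan(np.radians(i['fov_y']/2))
    p=np.asarray(i['R'])@X+i['t']; return np.array([i['cx']+f*p[0]/p[2], i['cy']+f*p[1]/p[2]])
def W(P,c):
    a=P[2]; return np.array([P[0]+np.cos(a)*c[0]-np.sin(a)*c[1],P[1]+np.sin(a)*c[0]+np.cos(a)*c[1],c[2]])
E
python3 - <<'E'
from h import *
def ct(u,v): return np.array([u/3.75+230-.37,v/3.75+135-.37])
def cs(u,v): return np.array([u/4+220-.37,v/4+195-.37])
FL,FR,BL,BR=[(-.1235,.09,.06),(-.1235,-.09,.06),(.1235,.09,.06),(.1235,-.09,.06)]
obs=[("top",FL,ct(185,510)),("top",FR,ct(525,537)),("top",BL,ct(220,42)),("top",BR,ct(557,66)),
("top",(-.103,-.016,.09),ct(393,489)),("top",(-.103,-.04,.09),ct(440,493)),("top",(-.015,-.016,.09),ct(406,318)),("top",(-.015,-.04,.09),ct(452,321)),
("side",FL,cs(78,168)),("side",FR,cs(208,385)),("side",BL,cs(503,73)),("side",BR,cs(703,257)),
("side",(-.103,-.016,.09),cs(197,227)),("side",(-.103,-.04,.09),cs(212,265)),("side",(-.015,-.04,.09),cs(392,212))]
for cams in (["top"],["side"],["top","side"]):
    f=lambda P:np.concatenate([proj(c,W(P,p))-q for c,p,q in obs if c in cams])
    r=least_squares(f,[.6,-.1,0],loss='soft_l1'); print(cams,r.x); print(np.round(f(r.x).reshape(-1,2),1).tolist())
P=r.x
for n,p in [("catch_top",(-.059,-.028,.09)),("lug_face",(-.058,.028,.09))]:
    print(n,W(P,p),proj("top",W(P,p)),proj("side",W(P,p)))
E
```

```text
['top'] [ 0.62500489 -0.09626007 -0.08339763]
[[-1.0, 0.1], [0.9, 0.4], [-0.6, 0.2], [0.7, 0.3], [-0.1, 0.0], [0.1, -0.0], [-0.2, -0.7], [0.1, -0.5]]
['side'] [ 0.62261305 -0.09656273 -0.09057717]
[[-1.4, -0.6], [0.9, 1.6], [-0.3, 1.0], [0.6, 0.7], [-1.4, -1.1], [0.1, -3.0], [0.5, -0.4]]
['top', 'side'] [ 0.62432768 -0.09613991 -0.0858466 ]
[[-1.2, 0.3], [0.6, 0.9], [-0.5, 0.5], [0.8, 0.8], [-0.3, 0.4], [-0.1, 0.4], [-0.3, -0.3], [0.1, -0.1], [-0.8, -0.7], [2.1, 1.3], [-0.1, 0.7], [1.2, 0.1], [-0.5, -1.3], [1.1, -3.3], [1.3, -0.7]]
catch_top [ 0.5631442  -0.11897807  0.09      ] [342.21481607 242.71496573] [293.88456099 248.4771885 ]
lug_face [ 0.56894203 -0.06327003  0.09      ] [312.73855392 239.79724861] [281.63610485 232.47412946]
```

```bash
cat >> h.py <<'E'
from workcell import observe, bot
P0=np.array([0.6248,-0.0962,-0.0850])
def plan(xc,yc,ztip,flip,P=P0,v=True):
    "shift in tool axes (mm) and rotvec (tool axes) to get tips at chest (xc,yc), z=ztip"
    s=observe(); R=Ro.from_euler('xyz',s['tool_rot']); a=P[2]
    yv=np.array([-np.sin(a),np.cos(a),0])*(1 if flip else -1); xv=np.array([0,0,-1.])
    Rt=Ro.from_matrix(np.c_[xv,yv,np.cross(xv,yv)])
    T=W(P,(xc,yc,ztip+bot.tip_extent))
    d=T-s['position']
    c,sn=np.cos(a),np.sin(a); q=s['position']-np.r_[P[:2],0]
    print('clock',s['clock'],'chest pos tip mm',np.round([1e3*(c*q[0]+sn*q[1]),1e3*(-sn*q[0]+c*q[1]),1e3*(s['position'][2]-bot.tip_extent)],1),'tipext',bot.tip_extent,'w',s['grip_width'],'F',np.round(s['force'],1))
    print('shift tool mm',np.round(R.inv().apply(d)*1e3,1),'rotvec tool',np.round((R.inv()*Rt).as_rotvec(),3)); 
    print('target-frame shift',np.round(Rt.inv().apply(d)*1e3,1)); print(np.round(R.as_matrix(),3).tolist(),np.round(s['qpos'],2))
E
python3 - <<'E'
from h import *
plan(-.042,0,.13,True); plan(-.042,0,.13,False)
E
```

```text
clock 0.4 chest pos tip mm [-449.1  640.8  231.2] tipext 0.011 w 0.08558032074792611 F [ 0.4 -0.4 -0.1]
shift tool mm [ 101.3 -494.8  575.8] rotvec tool [-0.295 -0.     0.   ]
target-frame shift [ 101.2 -640.8  407.1]
[[-0.0, 0.371, 0.929], [-0.0, 0.929, -0.371], [-1.0, -0.0, -0.0]] [-1.26  0.52 -0.04  1.6   0.02  1.02 -0.11]
clock 0.4 chest pos tip mm [-449.1  640.8  231.2] tipext 0.011 w 0.08558032074792611 F [ 0.4 -0.4 -0.1]
shift tool mm [ 101.3 -494.8  575.8] rotvec tool [2.847 0.    0.   ]
target-frame shift [ 101.2  640.8 -407.1]
[[-0.0, 0.371, 0.929], [-0.0, 0.929, -0.371], [-1.0, -0.0, -0.0]] [-1.26  0.52 -0.04  1.6   0.02  1.02 -0.11]
```

jog_arm --pt "0 -30 32 -0.1 0 0" --pt "0 -32 30 -0.1 0 0" --pt "0 -34 28 -0.1 0 0" --pt "0 -38 24 0 0 0" --pt "0 -38 24 0 0 0" --pt "0 -38 24 0 0 0" --pt "0 -38 24 0 0 0" --pt "0 -38 24 0 0 0" --pt "0 -38 24 0 0 0" --pt "0 -38 24 0 0 0" --pt "0 -38 24 0 0 0" --pt "0 -38 24 0 0 0" --pt "0 -38 24 0 0 0" --pt "0 -38 24 0 0 0" --gripper 117 --newtons 60

```text
clock: 1.8
position: [0.5355, 0.0128, 0.2422]
tool_rot: [0.97, 1.566, 0.914]
force: [0.2, 0.9, 0.2]
grip_width: 0.0465
```

```bash
python3 - <<'E'
from h import *
plan(-.042,0,.13,True)
E
```

```text
clock 1.8 chest pos tip mm [-98.2 101.1 231.2] tipext 0.011 w 0.04645631996996766 F [0.2 0.9 0.2]
shift tool mm [ 100.9 -103.    53. ] rotvec tool [ 0.028  0.003 -0.004]
target-frame shift [ 101.2 -101.1   56.2]
[[0.003, 0.057, 0.998], [0.004, 0.998, -0.057], [-1.0, 0.004, 0.003]] [-0.2   0.38  0.09  1.84 -0.05  0.92  1.42]
```

jog_arm --pt "0 -34 18 0.015 0 0" --pt "10 -34 19 0.013 0.003 -0.004" --pt "20 -33 19 0 0 0" --pt "20 0 0 0 0 0" --pt "20 0 0 0 0 0" --pt "0 0 0 0 0 0" --pt "0 0 0 0 0 0"

```text
clock: 2.5
position: [0.588, -0.1049, 0.1707]
tool_rot: [-0.592, 1.567, -0.686]
force: [0.3, -0.2, 0.6]
grip_width: 0.0465
```

```bash
cat > look.py <<'E'
import sys,cv2
from h import *
from workcell import grab_frame
n=sys.argv[1]
a=grab_frame("top")[135:295,230:430,::-1]; cv2.imwrite(f"pics/top{n}.png",cv2.resize(a,None,fx=3.75,fy=3.75,interpolation=cv2.INTER_CUBIC))
a=grab_frame("side")[180:330,220:420,::-1]; cv2.imwrite(f"pics/side{n}.png",cv2.resize(a,None,fx=4,fy=4,interpolation=cv2.INTER_CUBIC))
plan(-.042,0,.095,True)
E
python3 look.py 1
```

```text
clock 2.6 chest pos tip mm [-35.8 -11.5 160.1] tipext 0.011 w 0.04636572406458455 F [-0.5  0.2  0.2]
shift tool mm [65.  11.6 -6.5] rotvec tool [-0.009  0.004  0.002]
target-frame shift [65.1 11.5 -6.2]
[[0.004, 0.094, 0.996], [-0.002, 0.996, -0.094], [-1.0, -0.002, 0.004]] [-0.    0.56  0.11  1.75 -0.08  0.83  1.62]
```

View pics/side1.png

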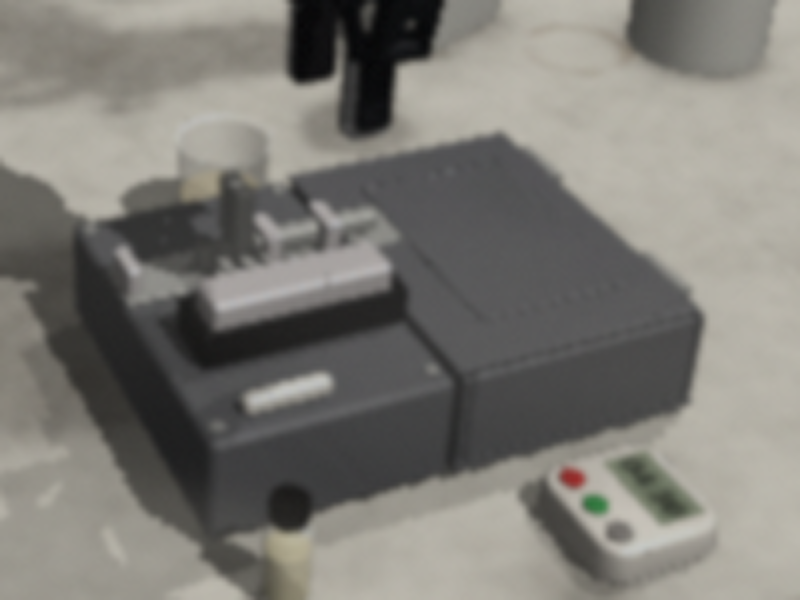

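View pics/top1.png

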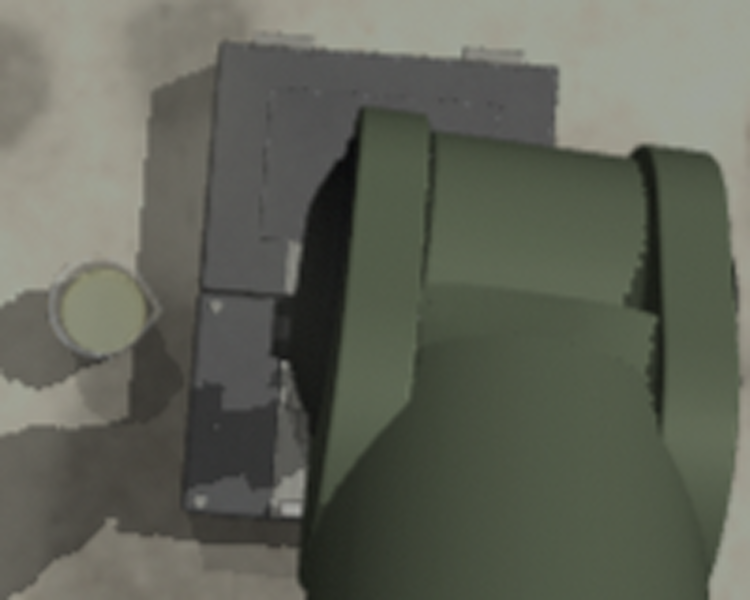

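```bash
python3 - <<'E'
from h import *
for z in (.150,.155,.160,.165,.17):
    o=[]
    for dx in (-.011,.011):
        for y in (-.0232,-.0377):
            q=proj("side",W(P0,(-.0358+dx,-.0115+y,z))); o.append(np.round((q-[220,180]+.37)*4).tolist())
    print(z,o)
E
```

```text
0.15 [[337.0, 161.0], [352.0, 178.0], [383.0, 152.0], [399.0, 168.0]]
0.155 [[338.0, 151.0], [353.0, 168.0], [383.0, 142.0], [400.0, 158.0]]
0.16 [[338.0, 141.0], [354.0, 158.0], [384.0, 132.0], [400.0, 148.0]]
0.165 [[339.0, 131.0], [355.0, 147.0], [385.0, 122.0], [401.0, 138.0]]
0.17 [[339.0, 121.0], [355.0, 137.0], [386.0, 111.0], [402.0, 127.0]]
```

```bash
python3 - <<'E'
import cv2
a=cv2.imread("pics/side1.png")[0:160,260:460]
cv2.imwrite("pics/z1.png",cv2.resize(cv2.convertScaleAbs(a,alpha=3,beta=20),None,fx=3.5,fy=3.5,interpolation=cv2.INTER_CUBIC))
E
```

```text
(no output)
```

View pics/z1.png

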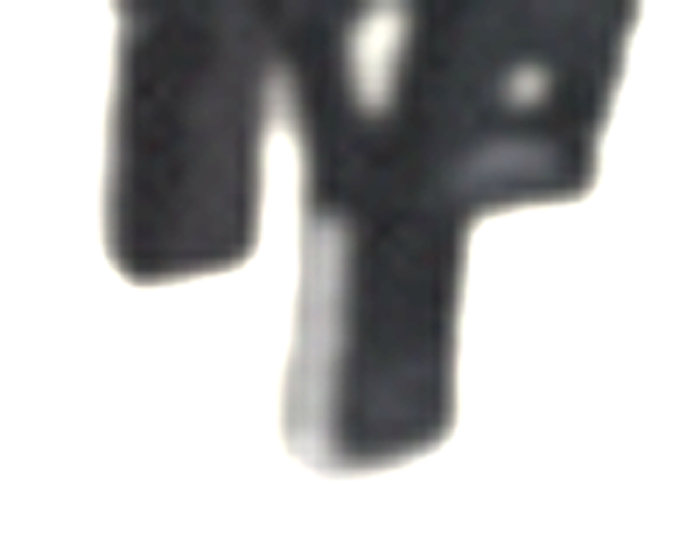

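jog_arm --pt "5 11.5 -4 -0.009 0.004 0.002" --pt "15 0 0 0 0 0" --pt "20 0 0 0 0 0" --pt "15 0 0 0 0 0" --pt "0 0 0 0 0 0" --pt "0 0 0 0 0 0"

```text
clock: 3.2
position: [0.5869, -0.0858, 0.1188]
tool_rot: [0.435, 1.564, 0.357]
force: [-0.3, 0.4, 0.4]
grip_width: 0.0465
```

```bash
python3 look.py 2; python3 - <<'E'
import cv2
a=cv2.imread("pics/side2.png")
cv2.imwrite("pics/z2.png",cv2.convertScaleAbs(a,alpha=1.8,beta=20))
E
```

```text
clock 3.3 chest pos tip mm [-38.4   6.9 108. ] tipext 0.011 w 0.04614223911027874 F [-0.1 -1.5  0.4]
shift tool mm [13.  -6.9 -3.7] rotvec tool [ 0.007  0.007 -0.003]
target-frame shift [13.  -6.9 -3.6]
[[0.007, 0.078, 0.997], [0.002, 0.997, -0.078], [-1.0, 0.003, 0.007]] [-0.02  0.63  0.09  1.8  -0.09  0.72  1.62]
```

View pics/z2.png

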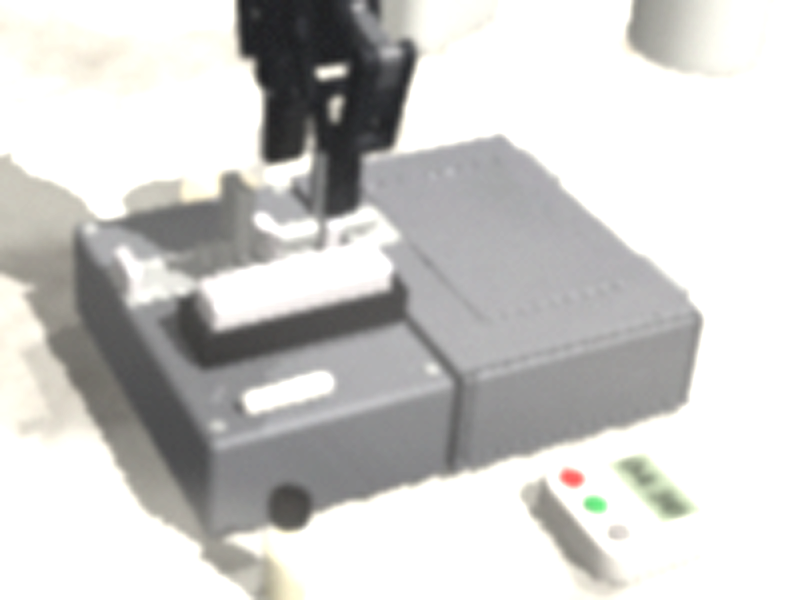

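jog_arm --pt "0 -2 -1 0.003 0.004 -0.002" --pt "0 -2 -1 0.003 0.003 -0.001" --pt "0 -2 -1 0 0 0" --pt "0 0 0 0 0 0" --pt "0 0 0 0 0 0"

```text
clock: 3.8
position: [0.5841, -0.0926, 0.1212]
tool_rot: [-0.28, 1.569, -0.365]
force: [0.4, -0.4, -0.2]
grip_width: 0.0463
```

```bash
python3 -c "
from h import *
plan(-.041,0,.095,True)"
```

```text
clock 3.8 chest pos tip mm [-4.080e+01  1.000e-01  1.102e+02] tipext 0.011 w 0.04625481938003833 F [ 0.4 -0.4 -0.2]
shift tool mm [15.2 -0.1 -0.2] rotvec tool [-0.     0.002  0.001]
target-frame shift [15.2 -0.1 -0.2]
[[0.002, 0.085, 0.996], [-0.001, 0.996, -0.085], [-1.0, -0.001, 0.002]] [-0.01  0.62  0.1   1.8  -0.09  0.72  1.62]
```

jog_arm --pt "5 0 0 0 0 0" --pt "5 0 0 0 0 0" --pt "5 0 0 0 0 0" --pt "4 0 0 0 0 0" --pt "0 0 0 0 0 0" --pt "0 0 0 0 0 0"

```text
clock: 4.4
position: [0.5838, -0.0925, 0.0997]
tool_rot: [-0.547, 1.57, -0.633]
force: [-0.3, 0.4, -0.1]
grip_width: 0.0458
```

```bash
python3 look.py 3; python3 - <<'E'
import cv2
a=cv2.imread("pics/side3.png")[20:180,140:440]
cv2.imwrite("pics/z3.png",cv2.resize(cv2.convertScaleAbs(a,alpha=1.8,beta=20),None,fx=2.6,fy=2.6,interpolation=cv2.INTER_CUBIC))
E
```

```text
clock 4.5 chest pos tip mm [-41.1   0.2  88.9] tipext 0.011 w 0.04613825261703775 F [-0.3  0.4 -0.5]
shift tool mm [-6.1 -0.2 -0.9] rotvec tool [-0.     0.001  0.   ]
target-frame shift [-6.1 -0.2 -0.9]
[[0.001, 0.085, 0.996], [-0.0, 0.996, -0.085], [-1.0, -0.0, 0.001]] [-0.01  0.65  0.09  1.81 -0.09  0.68  1.62]
```

View pics/side3.png

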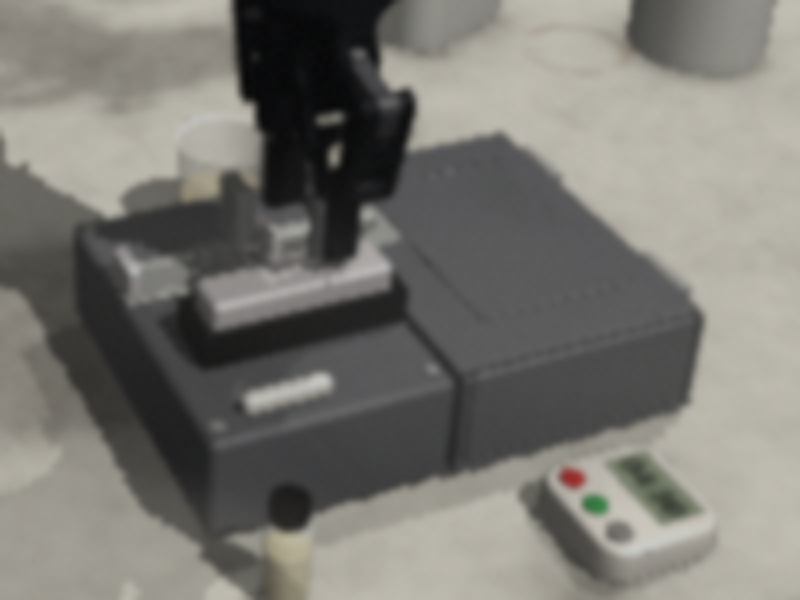

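jog_arm --pt "2 0 0 0 0 0" --pt "2 0 0 0 0 0" --pt "0 0 0 0 0 0"

```text
clock: 4.8
position: [0.5842, -0.0926, 0.0963]
tool_rot: [-0.207, 1.569, -0.292]
force: [-1.5, 0.6, 3.4]
grip_width: 0.0463
```

jog_arm --pt "2 0 0 0 0 0" --pt "0 0 0 0 0 0"

```text
clock: 5.0
position: [0.5843, -0.0925, 0.0944]
tool_rot: [-0.166, 1.569, -0.251]
force: [-2.1, 0.3, 4.3]
grip_width: 0.0465
```

jog_arm --pt "2 0 0 0 0 0" --pt "0 0 0 0 0 0"

```text
clock: 5.2
position: [0.5842, -0.0926, 0.0925]
tool_rot: [-0.162, 1.569, -0.247]
force: [-3.4, 0.7, 5.3]
grip_width: 0.0465
```

jog_arm --pt "2 0 0 0 0 0" --pt "0 0 0 0 0 0"

```text
clock: 5.4
position: [0.5843, -0.0925, 0.0908]
tool_rot: [-0.122, 1.569, -0.207]
force: [-1.8, 0.5, 5.4]
grip_width: 0.0461
```

jog_arm --pt "1 0 0 0 0 0" --pt "0 0 0 0 0 0"

```text
clock: 5.6
position: [0.5844, -0.0926, 0.0906]
tool_rot: [-0.087, 1.568, -0.173]
force: [-3.7, 1.1, 6.1]
grip_width: 0.0463
```

```bash
python3 look.py 4; python3 - <<'E'
import cv2
a=cv2.imread("pics/side4.png")[120:360,100:440]
cv2.imwrite("pics/z4.png",cv2.resize(cv2.convertScaleAbs(a,alpha=1.5,beta=10),None,fx=2.3,fy=2.3,interpolation=cv2.INTER_CUBIC))
E
```

```text
clock 5.7 chest pos tip mm [-40.6   0.2  79.5] tipext 0.011 w 0.04610920431037335 F [-2.7 -0.3  8. ]
shift tool mm [-15.5  -0.2  -1.3] rotvec tool [-0.     0.003  0.   ]
target-frame shift [-15.5  -0.2  -1.4]
[[0.003, 0.085, 0.996], [-0.0, 0.996, -0.085], [-1.0, -0.0, 0.003]] [-0.01  0.67  0.09  1.81 -0.09  0.66  1.62]
```

View pics/z4.png

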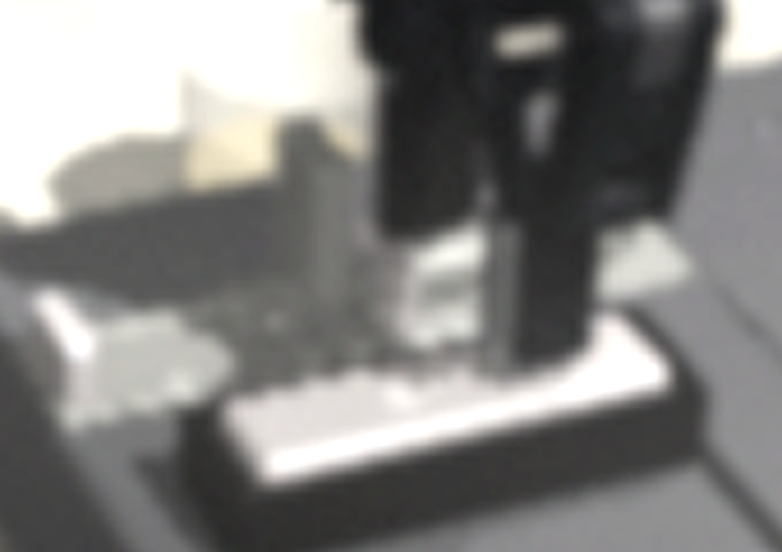

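jog_arm --pt "1 0 -3 0 0 0" --pt "1 0 -3 0 0 0" --pt "1 0 -3 0 0 0" --pt "1 0 -3 0 0 0"

```text
clock: 6.1
position: [0.5804, -0.0922, 0.0906]
tool_rot: [-0.03, 1.55, -0.114]
force: [6.3, -0.2, 8.4]
grip_width: 0.0464
```

```bash
python3 look.py 5; python3 - <<'E'
import cv2
a=cv2.imread("pics/side5.png")[120:360,100:440]
cv2.imwrite("pics/z5.png",cv2.resize(cv2.convertScaleAbs(a,alpha=1.5,beta=10),None,fx=2.3,fy=2.3,interpolation=cv2.INTER_CUBIC))
E
```

```text
clock 6.2 chest pos tip mm [-44.8   0.2  79.7] tipext 0.011 w 0.04614493182271314 F [5.6 0.  8.5]
shift tool mm [-15.3  -0.2   3.1] rotvec tool [0.001 0.021 0.001]
target-frame shift [-15.3  -0.2   2.8]
[[0.02, 0.084, 0.996], [-0.002, 0.996, -0.084], [-1.0, -0.001, 0.021]] [-0.01  0.66  0.09  1.84 -0.09  0.63  1.62]
```

View pics/z5.png

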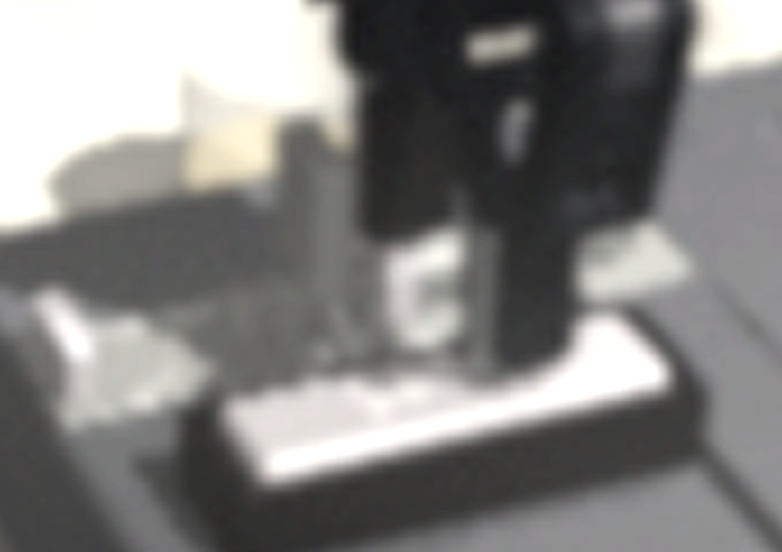

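jog_arm --pt "1 0 -5 0 0.02 0" --pt "1 0 -5 0 0.01 0" --pt "1 0 -5 0 0.01 0" --pt "1 0 -5 0 0.01 0"

```text
clock: 6.6
position: [0.5694, -0.0913, 0.0906]
tool_rot: [-3.035, 1.561, -3.119]
force: [10.1, -0.8, 5.1]
grip_width: 0.0462
```

```bash
python3 -c "
from h import *
plan(-.077,0,.08,True)"
```

```text
clock 6.6 chest pos tip mm [-55.6   0.2  79.6] tipext 0.011 w 0.04617708312284448 F [10.1 -0.8  5.1]
shift tool mm [ -0.2  -0.2 -21.4] rotvec tool [ 0.002 -0.01   0.001]
target-frame shift [ -0.4  -0.2 -21.4]
[[-0.01, 0.083, 0.996], [-0.0, 0.997, -0.083], [-1.0, -0.001, -0.01]] [-0.01  0.65  0.09  1.84 -0.09  0.66  1.62]
```

```bash
cat > zz.sh <<'E'
python3 look.py $1; python3 - <<EOF
import cv2
a=cv2.imread("pics/side$1.png")[120:360,100:440]
cv2.imwrite("pics/z$1.png",cv2.resize(cv2.convertScaleAbs(a,alpha=1.5,beta=10),None,fx=2.3,fy=2.3,interpolation=cv2.INTER_CUBIC))
EOF
E
bash zz.sh 6
```

```text
clock 6.7 chest pos tip mm [-55.9   0.2  79.6] tipext 0.011 w 0.04616581939945954 F [ 7.1 -0.8  7. ]
shift tool mm [-15.5  -0.2  13.7] rotvec tool [ 0.002 -0.01   0.001]
target-frame shift [-15.4  -0.2  13.9]
[[-0.01, 0.083, 0.996], [-0.0, 0.997, -0.083], [-1.0, -0.001, -0.01]] [-0.01  0.65  0.09  1.84 -0.09  0.66  1.62]
```

View pics/z6.png

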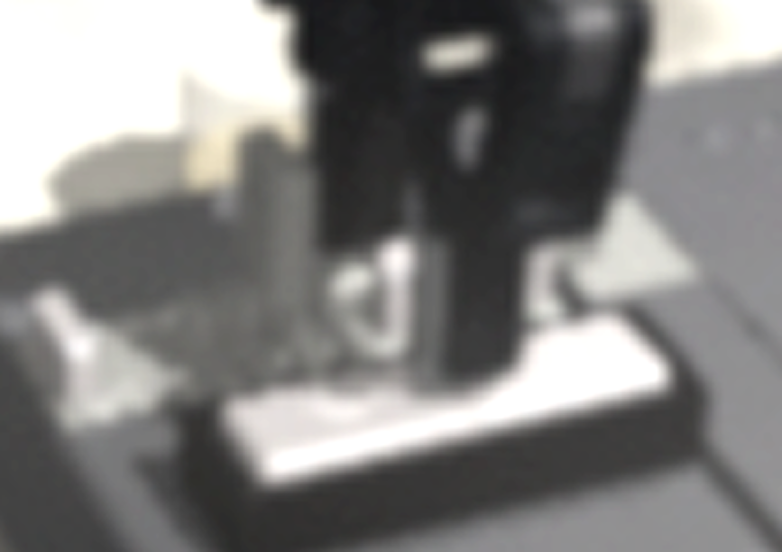

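jog_arm --pt "1.3 0 -5 0 -0.005 0" --pt "1.3 0 -5 0 0.005 0" --pt "1.3 0 -5 0 0.005 0" --pt "1.3 0 -5 0 0.005 0"

```text
clock: 7.1
position: [0.5602, -0.0904, 0.0906]
tool_rot: [-0.28, 1.566, -0.362]
force: [9.0, -0.5, 9.9]
grip_width: 0.0463
```

```bash
python3 -c "
from h import *
plan(-.077,0,.08,True)"
```

```text
clock 7.1 chest pos tip mm [-64.9   0.3  79.6] tipext 0.011 w 0.04632235792821811 F [ 9.  -0.5  9.9]
shift tool mm [ -0.4  -0.2 -12.1] rotvec tool [0.003 0.004 0.001]
target-frame shift [ -0.4  -0.3 -12.1]
[[0.004, 0.082, 0.997], [-0.002, 0.997, -0.082], [-1.0, -0.001, 0.004]] [-0.01  0.64  0.09  1.88 -0.09  0.62  1.62]
```

jog_arm --pt "1.2 0 -5 0 0.007 0" --pt "1.2 0 -5 0 0.007 0" --pt "1.2 0 -5 0 0.007 0" --pt "1.2 0 -5 0 0.007 0"

```text
clock: 7.5
position: [0.5496, -0.0895, 0.0905]
tool_rot: [-2.6, 1.568, -2.682]
force: [6.6, -1.0, 9.9]
grip_width: 0.0462
```

```bash
bash zz.sh 7
```

```text
clock 7.6 chest pos tip mm [-75.9   0.2  79.5] tipext 0.011 w 0.0462317782017681 F [ 6.  -1.6 10.8]
shift tool mm [-15.6  -0.4  33.9] rotvec tool [ 0.003 -0.003  0.002]
target-frame shift [-15.5  -0.2  33.9]
[[-0.003, 0.081, 0.997], [-0.001, 0.997, -0.081], [-1.0, -0.002, -0.003]] [-0.01  0.63  0.09  1.9  -0.09  0.62  1.62]
```

View pics/z7.png

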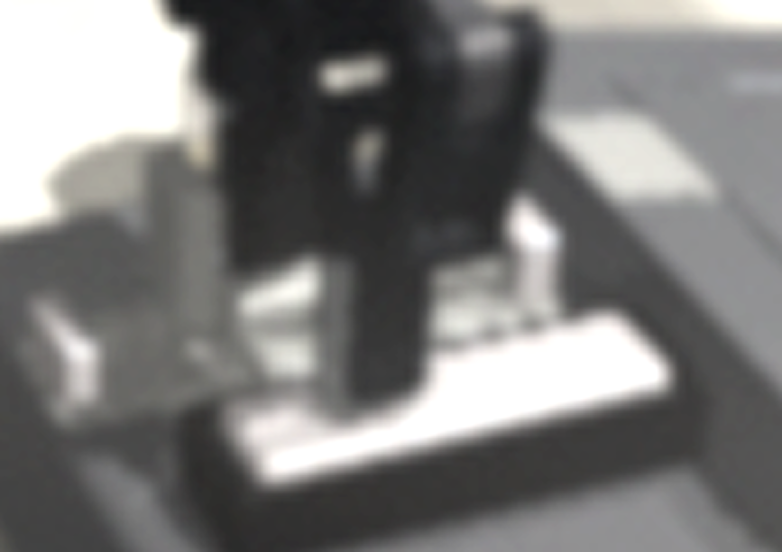

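jog_arm --pt "1 0 -4 0 0.005 0" --pt "1 0 -4 0 0.005 0"

```text
clock: 7.8
position: [0.5475, -0.0894, 0.0907]
tool_rot: [-1.204, 1.569, -1.285]
force: [24.2, -2.8, -6.2]
grip_width: 0.0458
```

jog_arm --pt "1 0 -4 0 0.005 0" --pt "1 0 -4 0 0.005 0"

```text
clock: 8.0
position: [0.5476, -0.0894, 0.0909]
tool_rot: [-0.244, 1.562, -0.326]
force: [20.2, -2.2, -6.1]
grip_width: 0.0462
```

```bash
python3 -c "
from h import *
plan(-.077,0,.08,True)"
```

```text
clock 8.0 chest pos tip mm [-77.5   0.2  79.9] tipext 0.011 w 0.046179482548638566 F [20.2 -2.2 -6.1]
shift tool mm [-0.1 -0.3  0.5] rotvec tool [0.003 0.008 0.002]
target-frame shift [-0.1 -0.2  0.5]
[[0.008, 0.082, 0.997], [-0.003, 0.997, -0.082], [-1.0, -0.002, 0.008]] [-0.01  0.62  0.09  1.91 -0.09  0.6   1.62]
```

jog_arm --pt "0 0 0 0 0 0" --pt "-1 0 -0.5 0 0.003 0" --pt "-3 0 -0.5 0 0.003 0" --pt "-4 0 0 0 0 0" --pt "-5 0 0 0 0 0" --pt "-8 0 0 0 0 0"

```text
clock: 8.6
position: [0.5477, -0.0894, 0.1133]
tool_rot: [-0.528, 1.566, -0.609]
force: [-1.2, -0.6, 0.5]
grip_width: 0.0461
```

```bash
bash zz.sh 8
```

```text
clock 8.7 chest pos tip mm [-77.1   0.2 103.2] tipext 0.011 w 0.04633351723774065 F [-0.3  0.8  0. ]
shift tool mm [ 8.4 -0.3 35. ] rotvec tool [0.003 0.005 0.002]
target-frame shift [ 8.2 -0.2 35.1]
[[0.005, 0.082, 0.997], [-0.002, 0.997, -0.082], [-1.0, -0.002, 0.005]] [-0.02  0.59  0.1   1.9  -0.08  0.65  1.62]
```

View pics/z8.png

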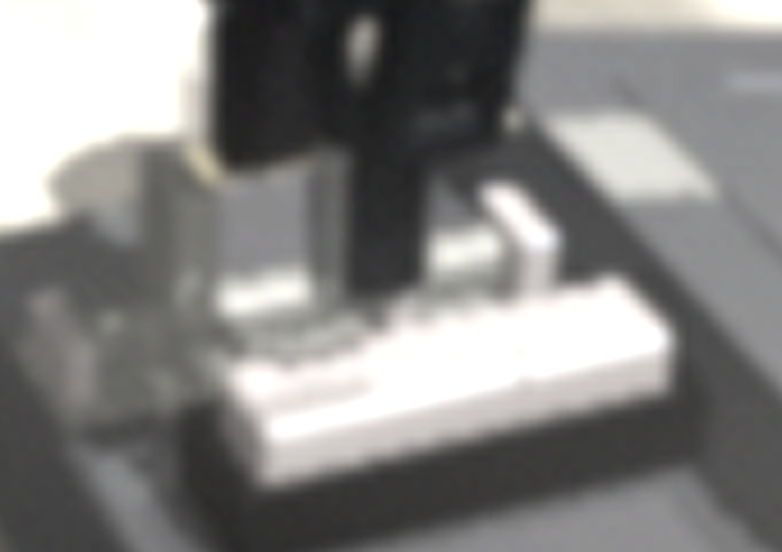

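jog_arm --pt "-15 0 0 0 0 0" --pt "-20 0 0 0 0 0" --pt "-25 0 0 0 0 0" --pt "-25 0 0 0 0 0" --pt "-20 15 0 0 0 0" --pt "0 35 -15 0 0 0" --pt "0 38 -20 0 0 0" --pt "0 38 -20 0 0 0" --pt "0 38 -20 0 0 0" --pt "0 38 -20 0 0 0" --pt "0 38 -20 0 0 0" --pt "0 20 -10 0 0 0" --pt "0 0 0 0 0 0" --pt "0 0 0 0 0 0"

```text
clock: 10.1
position: [0.4346, 0.1888, 0.222]
tool_rot: [-2.33, 1.566, -2.413]
force: [0.5, -0.3, -0.2]
grip_width: 0.0462
```

```bash
bash zz.sh 9
```

```text
clock 10.2 chest pos tip mm [-213.2  267.3  211. ] tipext 0.011 w 0.046446833906370395 F [-0.2  0.6  0.4]
shift tool mm [ 116.4 -266.9  171.5] rotvec tool [ 0.    -0.003  0.004]
target-frame shift [ 116.  -267.3  171.2]
[[-0.004, 0.084, 0.996], [-0.003, 0.996, -0.084], [-1.0, -0.004, -0.003]] [-0.56  0.31  0.03  2.01 -0.01  0.83  0.97]
```

View pics/side9.png

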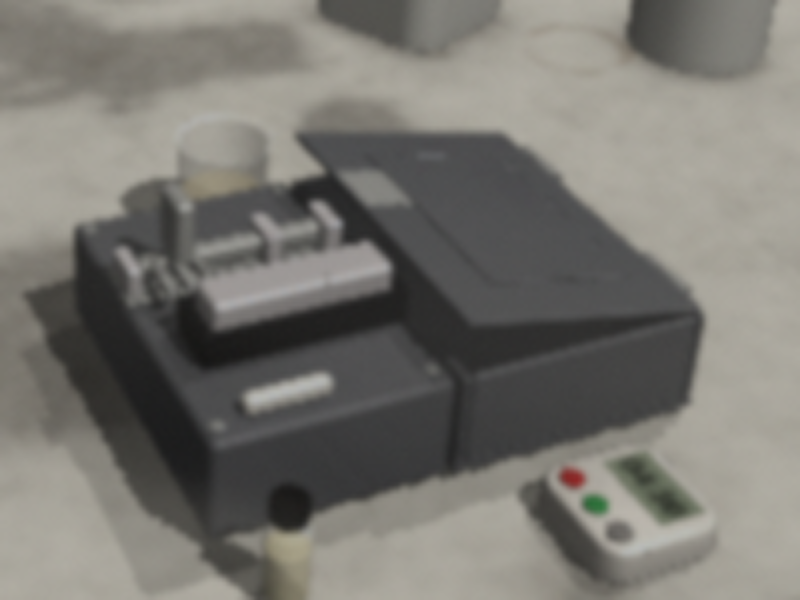

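View pics/top9.png

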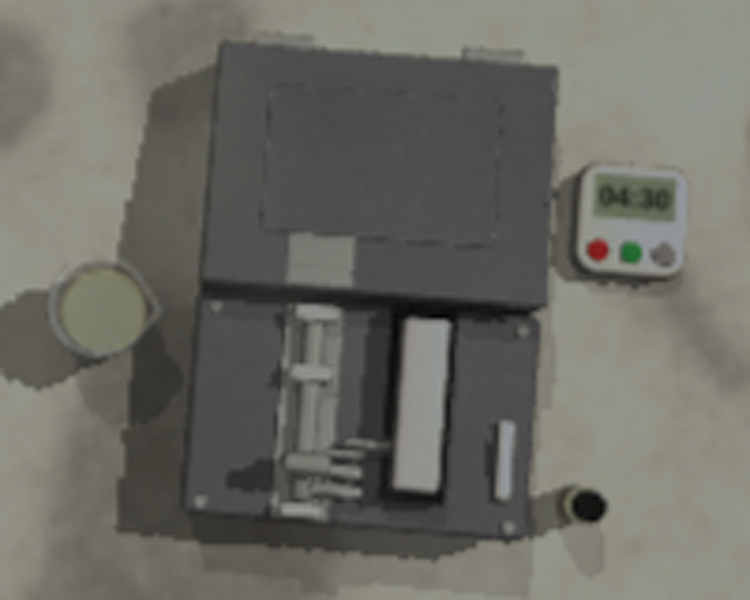

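The pictures show the lid ajar, the catch up, the lug about 30 mm back and the small things where they stood.

```bash
python3 -c "
from workcell import bot
print(bot.job_done())"
```

```text
the job is handed in; nothing more can be done
None
```

The chest is unlocked: the lid is ajar, the bolt is back at its stop, and the catch has sprung up again. I handed the job in after 10.2 s; `bot.job_done()` gives no verdict.

- **How it went:** with the jaws about 46 mm apart, the right fingertip pressed the catch bar to its bottom stop, at about 6–8 N. I slid both fingertips toward chest −x, so the left one pushed the lug about 30 mm. It stalled at the stop with about 20 N along the push. Then I lifted straight up and moved well away to the left.
- **Last checks:** in the final side and top pictures the lid is ajar and the catch bar is up. The lug has moved about 32 mm by pixels, against 30 mm nominal. The beaker, vial, timer and stir bar look unmoved by eye. The wrist force is about 0, so nothing is being touched.
- **What disagreed:**
  - The networks' catch point was about 3 px (about 5 mm) from my fit, and the lug was missed in the side view. I used the fit to the chest's corners and bar edges.
  - The fingertips stood about 7–9 mm higher than `bot.tip_extent` says, because the jaws were half open. I found the contact height by force instead.
  - While sliding, the tool tilted by up to 0.02 rad, and I corrected it along the way.

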